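# Load the vial on the lift table and raise it three clicks

## Robot

A 6-joint arm with a two-finger parallel gripper is mounted at the origin on a cart in front of the work surface, level with it; the furniture and walls round the work are solid. World frame = base frame: x ahead of the robot, y to its left, z up, the work surface at z = 0. Lengths are in m, angles in rad, forces in N, time in s.
With the tool pointing down it reaches from about 0.425 to 1.125 m from the base axis. Payload 14.9 kg.
Tool frame: the origin (TCP) lies midway between the tips of the shut fingers; the grasp point (between the pads) lies 19 mm behind it; z points along the fingers, y is the line along which they close (so a half turn about z gives the same grasp; the last joint's range is limited). The gripper opens to 91 mm and grips with 3 to 60 N. Pads are 32 mm wide; open, the fingers measure 118 mm over their backs; the gripper's body (76 mm by 178 mm) begins 60 mm behind the grasp point.
Start: joints at [-1.304, 0.379, 1.734, -0, 1.028, -0.033], TCP at [0.207, -0.669, 0.214] pointing down, gripper open.
Joint ranges: [-2.77, 2.77], [-0.74, 2.19], [0, 2.66], [-1.06, 4.2], [0.31, 2.87], [-3.08, 3.08]. Speed limits (rad/s): [1.89, 1.89, 2.39, 3.14, 3.14, 3.14].

## Interface

Orientations are given as a 3x3 rotation matrix whose columns are the frame's x, y, z axes.
In Python, from plant import r gives the robot as it stands. Calls block until the motion is done:
- r.move_pose(position, orientation): joint-space move of the TCP to a pose.
- r.line_to(position, vel=0.15, rotation=None): straight line of the TCP; rotation=None keeps the orientation; vel is the mean speed in m/s.
- r.move_joints(angles): joint-space move.
- r.set_gripper(opening): finger opening in m; the grip force is fixed at half the most; returns when the fingers have stopped.
- r.wait(seconds).
- r.solve_ik(position, orientation): joint angles nearest the present ones, or None.
- r.observe(): the state.
- r.camera(name): name is "scene" or "side" or "wrist"; returns a dict with "img" (420x560x3 uint8, red, green, blue), "range_z" (420x560 float32, m along the optical axis (not along the pixel's ray), 0 where there is no reading), "K" (3x3 intrinsics, pixels), "pose" (4x4, takes a point from camera to world coordinates); the wrist camera has in their place "mount" (4x4, takes a point from camera to tool coordinates, whose origin is the TCP and whose axes are the flange's). Camera axes: x right, y down, z forward; pixel columns grow to the right and rows downward; lengths in m; the calibration is good to about 2 mm. The wrist camera is an equidistant fisheye: a pixel r from the principal point sees the ray r / f radians off the axis. A picture is of the moment at which its call begins: read the wrist's pose just before it.
A pose or a line that the arm cannot do raises r.PlanningError and nothing moves.
- r.close_job(): hands the job in; it is judged then, once.
Trained networks look in the newest picture that a camera, given by its name, has taken for a name from the list of things; names that differ only in an ending like _2 or _b are one class to them, and where a whole thing is asked for, a point or a joint stands for the part that bears it (a point fixed in the world has none). Each returns a list of dicts, best first, with "confidence" (0 to 1); they miss things now and then, are a little off and sometimes report something else, mostly with a low value. They report only what shows in the picture. A call takes as long as a camera call. They do not tell look-alikes from the thing itself.
- r.spot_in(label, camera): "centre" ([column, row] in pixels, amid what is visible of it).
The state is a dict: "clock": time; "joint_positions": joint angles; "joint_vel": joint speeds; "joint_torque": joint torques, N m; "eef_pos": TCP position; "tcp_rot": TCP orientation; "contact_force": force on the tool from outside, world axes, zero at the start; "ft_torque": the same for the moment, N m; "opening": finger opening in m; "grasp_force": force on a finger pad.
Only numpy, scipy, OpenCV 4.12 (cv2) and the standard library are available. Lean on these libraries where they do the work, as an engineer would, in place of code of your own. Each camera call takes 0.05 s, during which the arm holds its last target. There are 200 camera calls.

## Task

Stand the amber vial upright in the middle of the small round lift table and let go of it. Then swing the lift's red-knobbed lever clockwise and count the clicks that you feel: stop when the click roller has dropped into the notch after the third click, never going on to a fourth, and finish while still holding the lever there, because it springs back when let go. Leave the crucible and the rubber stopper where they are.

Things in the scene. Friction and masses are not known exactly. Their poses are not given: they have to be found in the camera images.
- vial: amber vial with a white cap, standing upright, 25 mm in diameter (cap 21 mm), 52 mm high, 20 g; body up to 41 mm, cap above. Origin: centre of its underside, z up.
- ratchet_lift: fixed ratchet lift: grey base plate 190 x 150 x 12 mm with a blue housing (56 x 70 mm, top at 42 mm) that carries the lift table's sleeve. Origin on the bench below the lever's axis; x points from there to the lift table, 80 mm along x; the plate runs from x = -70 to +120 mm, y = -75 to +75 mm. z up.
- table_top (a point): centre of the top face of the lift table, a bare aluminium disc 36 mm in diameter on a post, 78 mm above the bench with the lever home. It rises 30 mm for each radian of lever swing (never turning).
- lever_axis (a point): point on the lever's vertical axis, 70 mm above the bench. Feel: six teeth 0.20 rad apart (22 mm of knob travel) lift a sprung roller. At the knob it takes up to 3 N more while a tooth climbs under the roller, then 3 N less just past its crest (the click), until the roller lies in the notch before the next tooth, half a pitch on, where the force steps up by about 6 N.
- knob_mid (a point): middle of the gripping height of the red knob on the lever's end: an upright cylinder 16 mm in diameter, from 45 to 87 mm above the bench (this point at 70 mm), 110 mm from the lever's axis. It spins freely on its pin. The flat lever bar beneath has its top at 42 mm; a low collar round the knob's foot reaches 45 mm.
- lever: the lever with its toothed wheel; origin on its axis 12 mm above the bench, x along the bar to the knob. Starts at its home stop (bar at 3.87 rad in the lift's frame), swings clockwise from above, 1.5 rad in all. A spring pulls it home with 5 to 6 N at the knob all the way. After free travel the first tooth climbs against the roller (no click yet), its crest 0.25 to 0.50 rad from home.
- third_notch (a point): point on the toothed wheel, between the third and the fourth brass tooth, 42 mm from the lever's axis, 21 mm above the bench; it moves with the lever.
- roller_mid (a point): point fixed in the yellow click block (20 x 30 x 20 mm), whose angle round the wheel differs from start to start: 42 mm from the lever's axis towards the roller, 21 mm above the bench. y points outward through the roller, x clockwise along the rim, as the teeth move. With the roller in the third notch, third_notch is at this point.
- crucible: white porcelain crucible, 51 mm wide, 36 mm high, loose bystander. Origin: centre of its underside.
- rubber_stopper: red-brown rubber stopper, 38 mm wide, 26 mm high, loose bystander. Origin: centre of its underside.
Mind the look-alikes: they are no part of the job. What is meant by the vial is not green, and is the smaller of those in its own colour.

How it is judged:
By the outcome, as a careful person would: the job done as asked, in the order asked, and still so for the second after the job is handed in, while the arm keeps its last pose, push and grip.
It also fails if it takes over 70 s, if anything falls off the work surface, if the arm or the gripper's body presses on something with over 40 N, if the wrist force passes 120 N, or if a joint passes its speed limit or range.

## Working session

There is one attempt and no reset: what is moved stays moved. The work goes in short steps, each a Python script; the robot and the scene stay as the last script left them, time stands still between calls to the robot, and variables do not carry over. Pictures are saved under pics/ and viewed, at most 10 in all, crops included, and the job is handed in when it is done.

```bash
mkdir -p pics; ls; cat > h.py <<'E'
import numpy as np, cv2
from plant import r
def cam(n):
    c=r.camera(n); return c
def save(c,f): cv2.imwrite('pics/'+f,c['img'][:,:,::-1])
def px2w(c,u,v,z=None,d=None):
    K=c['K'];ray=np.array([(u-K[0,2])/K[0,0],(v-K[1,2])/K[1,1],1.]);T=c['pose']
    R,t=T[:3,:3],T[:3,3]; w=R@ray
    if z is not None: return t+w*(z-t[2])/w[2]
    if d is None: d=c['range_z'][int(round(v)),int(round(u))]
    return t+w*d
def cloud(c):
    K=c['K'];H,W=c['range_z'].shape;u,v=np.meshgrid(np.arange(W),np.arange(H));d=c['range_z']
    P=np.stack([(u-K[0,2])/K[0,0]*d,(v-K[1,2])/K[1,1]*d,d],-1)
    return P@c['pose'][:3,:3].T+c['pose'][:3,3]
E
python3 - <<'E'
from h import *
for n in('scene','side'):
    c=cam(n);save(c,n+'1.png')
    np.savez(n+'.npz',**{k:c[k] for k in('img','range_z','K','pose')})
    print(n,c['pose'].round(3).tolist())
    for l in('vial','ratchet_lift','knob_mid','table_top','lever','third_notch','roller_mid','crucible','rubber_stopper','lever_axis'):
        try:
            for o in r.spot_in(l,n)[:4]:
                u,v=o['centre']; print(l,np.round([u,v]),round(o['confidence'],2),px2w(c,u,v).round(3))
        except Exception as e: print(l,e)
print(r.observe())
E
```

```text
pics
scene [[-0.734, -0.334, 0.591, -0.001], [-0.679, 0.376, -0.631, 0.716], [-0.011, -0.865, -0.503, 0.51], [0.0, 0.0, 0.0, 1.0]]
vial [340. 266.] 0.71 [0.373 0.18  0.042]
vial [318. 296.] 0.71 [0.362 0.247 0.031]
vial [290. 282.] 0.67 [0.417 0.247 0.028]
ratchet_lift [281. 214.] 0.78 [0.569 0.102 0.029]
knob_mid [349. 196.] 0.67 [0.465 0.031 0.075]
table_top [266. 174.] 0.55 [0.636 0.071 0.079]
lever [297. 209.] 0.68 [0.548 0.08  0.036]
third_notch [293. 210.] 0.64 [0.551 0.088 0.037]
third_notch [269. 224.] 0.23 [0.574 0.131 0.016]
roller_mid [268. 223.] 0.87 [0.574 0.131 0.019]
roller_mid [295. 208.] 0.23 [0.55  0.082 0.04 ]
crucible [202. 259.] 0.73 [0.571 0.293 0.023]
rubber_stopper [240. 322.] 0.79 [0.409 0.36  0.027]
rubber_stopper [297. 210.] 0.58 [0.556 0.069 0.027]
lever_axis [281. 211.] 0.68 [0.576 0.094 0.028]
side [[0.539, 0.708, -0.456, 0.929], [0.842, -0.45, 0.297, -0.081], [0.005, -0.544, -0.839, 0.848], [0.0, 0.0, 0.0, 1.0]]
vial [281. 192.] 0.75 [0.439 0.237 0.045]
vial [260. 175.] 0.71 [0.369 0.231 0.03 ]
vial [240. 188.] 0.65 [0.396 0.167 0.061]
ratchet_lift [253
[... 557 characters left out ...]
02]), 'joint_vel': array([ 8.33571933e-04,  1.17536493e-03, -9.58347922e-05,  2.38879237e-04,
       -4.99367011e-04,  2.96360558e-03]), 'joint_torque': array([ 3.94881587e-03, -7.63710022e+01, -4.34748352e+01,  6.52699848e-02,
        3.88687884e-02,  3.33885828e-05]), 'eef_pos': array([ 0.20672539, -0.66880012,  0.21392204]), 'tcp_rot': array([[ 9.55409003e-01,  2.95285687e-01,  5.48696550e-06],
       [ 2.95285687e-01, -9.55409003e-01,  4.34414070e-06],
       [ 6.52505881e-06, -2.53020876e-06, -1.00000000e+00]]), 'contact_force': array([-0.37628484, -0.63483069, -0.33154196]), 'ft_torque': array([ 0.01996997, -0.01896144, -0.05721407]), 'grasp_force': 0.0, 'opening': 0.09117336196309204}
```

```bash
python3 - <<'E'
import cv2
for n,(x,y) in {'scene':(160,140),'side':(150,120)}.items():
    i=cv2.imread(f'pics/{n}1.png')[y:y+220,x:x+240]
    cv2.imwrite(f'pics/{n}1c.png',cv2.resize(i,None,fx=2.7,fy=2.7,interpolation=cv2.INTER_CUBIC))
E
```

```text
(no output)
```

View pics/scene1c.png

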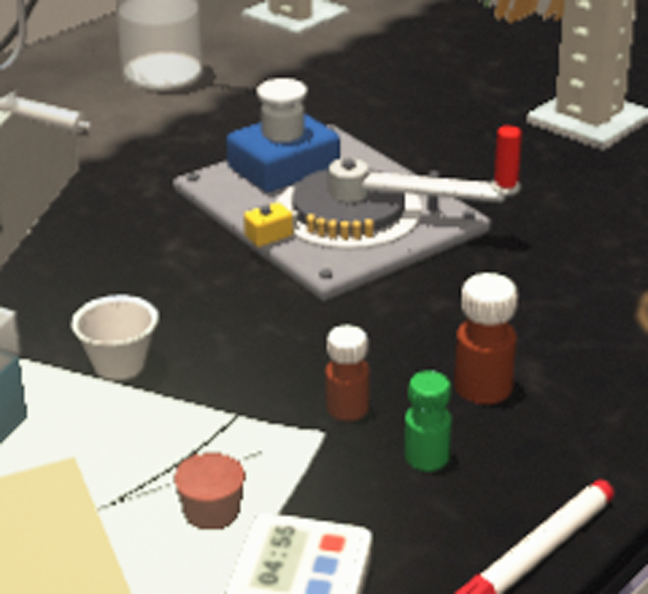

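View pics/side1c.png

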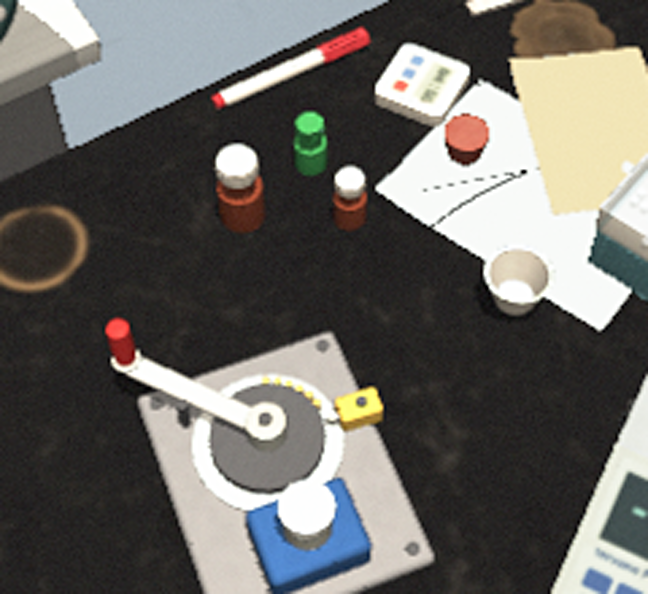

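The scene crop shows the small amber vial at about (290,282) in the full frame, with the green and large amber look-alikes to its right. The side view shows it at about (279,195), the table at (264,310), the knob at (194,246) and the click block at (283,271). Next I'll fit the geometry from the range data.

```bash
cat > fit.py <<'E'
from h import *
from scipy.optimize import least_squares
def circ(P,rad):
    f=lambda c:np.hypot(P[:,0]-c[0],P[:,1]-c[1])-rad
    s=least_squares(f,np.median(P[:,:2],0),loss='soft_l1',f_scale=.002);return s.x,np.std(s.fun)
if __name__=='__main__':
  for n in('scene','side'):
    c=dict(np.load(n+'.npz'));X=cloud(c);I=c['img'].astype(int);v=c['range_z']>0
    vd=c['pose'][:3,3]
    def sel(cx,cy,rr,z0,z1): return v&(np.hypot(X[...,0]-cx,X[...,1]-cy)<rr)&(X[...,2]>z0)&(X[...,2]<z1)
    m=sel(.43,.245,.03,.006,.039);P=X[m];print(n,'vial body',len(P),circ(P,.0125),P[:,2].max())
    m=sel(.43,.245,.03,.043,.06);P=X[m];print(' cap',len(P),P.mean(0),np.ptp(P,0), 'top',P[:,2].max())
    m=sel(.645,.065,.03,.074,.09);P=X[m];print(' table',len(P),P.mean(0),(P.max(0)+P.min(0))/2,np.ptp(P,0))
    red=(I[...,0]>110)&(I[...,1]<50)&(I[...,2]<60)
    m=sel(.47,.03,.04,.048,.084)&red;P=X[m];print(' knob',len(P),circ(P,.008),P.min(0),P.max(0))
    yel=(I[...,0]>150)&(I[...,1]>110)&(I[...,2]<80)
    m=sel(.58,.13,.06,.012,.05)&yel;P=X[m];print(' yellow',len(P),P.mean(0),P[:,2].max()) 
    blue=(I[...,2]>100)&(I[...,0]<60)
    m=sel(.645,.065,.08,.036,.048)&blue;P=X[m];print(' bluetop',len(P),cv2.minAreaRect((P[:,:2]*1000).astype(np.float32)))
    m=sel(.56,.08,.2,.008,.016);P=X[m];print(' plate',len(P),cv2.minAreaRect((P[:,:2]*1000).astype(np.float32)))
    np.save(n+'_X.npy',X)
E
python3 fit.py
```

```text
scene vial body 281 (array([0.42873899, 0.23834372]), np.float64(0.003488548090373733)) 0.03888184378086185
 cap 165 [0.42511334 0.24234067 0.05046389] [0.02177335 0.02243762 0.01160663] top 0.05477614371512668
 table 149 [0.64219339 0.07144982 0.07858906] [0.64374868 0.06897367 0.0774235 ] [0.03650427 0.03575773 0.00669651]
 knob 136 (array([0.46351525, 0.03740706]), np.float64(0.0024638989136380133)) [0.46219144 0.02230056 0.0483361 ] [0.47600345 0.03629621 0.08347155]
 yellow 178 [0.57281365 0.14843498 0.02806176] 0.035975487418847596
 bluetop 97 ((641.6594848632812, 70.79361724853516), (71.40620422363281, 53.42673110961914), 75.06478881835938)
 plate 1871 ((532.12939453125, 92.86717224121094), (155.31744384765625, 309.119140625), 79.0601577758789)
side vial body 127 (array([0.42599993, 0.23997847]), np.float64(0.003012137080095276)) 0.03776127018028852
 cap 99 [0.42930328 0.23813666 0.05100989] [0.02428336 0.02118846 0.012272  ] top 0.0553646263529981
 table 343 [0.64461631 0.06887381 0.0785368 ] [0.64399838 0.06912909 0.07841832] [0.03571014 0.03497765 0.00731016]
 knob 63 (array([0.47054333, 0.02721499]), np.float64(0.0007894751166372442)) [0.47468631 0.02059435 0.05093091] [0.48029577 0.03370018 0.08370635]
 yellow 43 [0.59016405 0.1453407  0.02768525] 0.03750157275576549
 bluetop 84 ((644.5004272460938, 69.19773864746094), (67.72817993164062, 54.69811248779297), 79.57179260253906)
 plate 4209 ((535.0236206054688, 101.27090454101562), (182.18682861328125, 331.58673095703125), 67.47906494140625)
```

```bash
python3 - <<'E'
import numpy as np
X=np.concatenate([np.load(n+'_X.npy').reshape(-1,3) for n in('scene','side')])
print('around vial >.06:')
m=(np.hypot(X[:,0]-.4275,X[:,1]-.239)<.13)&(X[:,2]>.058);print(X[m].max(0) if m.any() else None, X[m].mean(0) if m.any() else None)
a=np.arctan2(X[:,1],X[:,0]);R=np.hypot(X[:,0],X[:,1])
for t in np.arange(-1.5,1.0,.1):
    s=''
    for q in np.arange(.3,1.0,.1):
        k=(abs(a-t)<.05)&(R>q)&(R<q+.1);s+='%6.2f'%(X[k,2].max()if k.sum()>3 else -1)
    print('%.1f'%t,s)
E
```

```text
around vial >.06:
[0.3968023  0.18611567 0.07629583] [0.37980258 0.17158089 0.06930363]
-1.5  -1.00 -1.00 -1.00 -1.00 -1.00 -1.00 -1.00
-1.4  -1.00 -1.00 -1.00 -1.00 -1.00 -1.00 -1.00
-1.3  -1.00 -1.00 -1.00 -1.00 -1.00 -0.33 -1.00
-1.2  -1.00 -1.00 -0.83 -0.09 -0.19 -0.32 -1.00
-1.1  -1.00 -0.00  0.02 -0.07 -1.00 -1.00 -1.00
-1.0  -1.00  0.03  0.03 -1.00 -1.00 -1.00  0.16
-0.9   0.00  0.02  0.03  0.00  0.03  0.07  0.17
-0.8   0.00  0.02  0.00  0.00  0.35  0.09  0.10
-0.7   0.00  0.00  0.00  0.00  0.27  0.27  0.09
-0.6   0.00  0.00  0.00  0.26  0.27  0.28  0.32
-0.5   0.00  0.00  0.00  0.26  0.26  0.29  0.29
-0.4   0.01  0.01  0.38  0.01  0.26  0.28  0.28
-0.3   0.01  0.01  0.49  0.50  0.50  0.50  0.01
-0.2   0.01  0.01  0.01  0.50  0.50  0.50  0.01
-0.1   0.01  0.01  0.00  0.01  0.01  0.01  0.85
0.0   0.01  0.09  0.02  0.04  0.01  0.19  0.26
0.1   0.00  0.09  0.06  0.08  0.01  0.02  0.24
0.2   0.01  0.01  0.06  0.05  0.06  0.07  0.02
0.3   0.00  0.01  0.04  0.04  0.10  0.10  0.08
0.4   0.04  0.08  0.01  0.01  0.11  0.11  0.03
0.5   0.01  0.07  0.06  0.04  0.10  0.11  0.04
0.6   0.01  0.06  0.01  0.08  0.08  0.11  0.10
0.7   0.02  0.02  0.03  0.08  0.08  0.12  0.12
0.8   0.02  0.02  0.02  0.01  0.01  0.12  0.12
0.9   0.00  0.02  0.02  0.01  0.01  0.01  0.33
```

```bash
python3 - <<'E'
import cv2,numpy as np
a=cv2.imread('pics/scene1.png');b=cv2.imread('pics/side1.png')
cv2.imwrite('pics/both1.png',cv2.resize(np.hstack([a,b]),(800,300),interpolation=cv2.INTER_AREA))
X=np.concatenate([np.load(n+'_X.npy').reshape(-1,3) for n in('scene','side')])
m=(X[:,2]>.12)&(X[:,0]<.95)&(X[:,0]>-.3)&(abs(X[:,1])<1)
import collections
c=collections.Counter();h={}
for p in X[m]:
    k=(round(p[0]/.05)*.05,round(p[1]/.05)*.05);c[k]+=1;h.setdefault(k,[]).append(p[2])
for k in sorted(c):
    if c[k]>3: print('%.2f %.2f n%d z %.2f..%.2f'%(*k,c[k],min(h[k]),max(h[k])))
E
```

```text
-0.05 -0.10 n30 z 0.12..0.15
0.00 -0.10 n197 z 0.13..0.32
0.00 0.70 n904 z 0.51..0.51
0.05 -0.10 n434 z 0.12..0.32
0.05 -0.05 n1325 z 0.12..0.31
0.10 -0.05 n490 z 0.12..0.24
0.10 0.00 n458 z 0.12..0.20
0.10 0.05 n13 z 0.12..0.13
0.15 -0.10 n9 z 0.38..0.40
0.15 -0.05 n37 z 0.29..0.38
0.15 0.10 n2539 z 0.24..0.43
0.15 0.15 n2017 z 0.28..0.36
0.15 0.75 n67 z 0.12..0.15
0.20 -0.10 n23 z 0.40..0.44
0.20 -0.05 n148 z 0.28..0.42
0.20 0.05 n83 z 0.24..0.41
0.20 0.10 n4700 z 0.24..0.43
0.20 0.15 n2937 z 0.27..0.38
0.20 0.75 n270 z 0.12..0.17
0.25 -0.10 n40 z 0.44..0.47
0.25 -0.05 n2235 z 0.30..0.48
0.25 0.00 n3381 z 0.25..0.46
0.25 0.05 n2862 z 0.24..0.43
0.25 0.10 n472 z 0.25..0.39
0.25 0.75 n489 z 0.12..0.20
0.30 0.75 n719 z 0.12..0.23
0.35 0.75 n1011 z 0.12..0.25
0.40 0.75 n1355 z 0.12..0.28
0.45 0.75 n1777 z 0.12..0.31
0.50 -0.55 n483 z 0.12..0.34
0.50 -0.50 n663 z 0.12..0.35
0.50 -0.20 n660 z 0.12..0.38
0.50 -0.15 n1700 z 0.12..0.47
0.50 0.75 n2303 z 0.12..0.34
0.55 -0.80 n87 z 0.13..0.16
0.55 -0.75 n105 z 0.12..0.15
0.55 -0.55 n600 z 0.12..0.34
0.55 -0.50 n139 z 0.12..0.34
0.55 -0.45 n4
[... 1087 characters left out ...]
223 z 0.21..0.29
0.80 -0.45 n193 z 0.21..0.29
0.80 -0.40 n222 z 0.20..0.29
0.80 -0.35 n795 z 0.12..0.28
0.80 -0.30 n74 z 0.12..0.22
0.80 -0.20 n450 z 0.49..0.50
0.80 -0.15 n1221 z 0.46..0.50
0.80 -0.05 n22 z 0.18..0.18
0.80 0.00 n83 z 0.18..0.19
0.85 -0.60 n125 z 0.26..0.30
0.85 -0.55 n320 z 0.22..0.32
0.85 -0.50 n171 z 0.22..0.32
0.85 -0.45 n6 z 0.23..0.29
0.85 -0.40 n11 z 0.22..0.28
0.85 -0.35 n162 z 0.12..0.23
0.85 -0.30 n67 z 0.12..0.20
0.85 -0.15 n1620 z 0.12..0.36
0.85 0.00 n366 z 0.12..0.19
0.90 -0.55 n219 z 0.20..0.31
0.90 -0.50 n58 z 0.22..0.32
0.90 -0.15 n206 z 0.12..0.35
0.90 0.00 n4 z 0.15..0.15
0.95 -0.75 n14 z 0.23..0.29
0.95 -0.55 n194 z 0.19..0.31
0.95 -0.10 n847 z 0.85..0.85
```

View pics/both1.png

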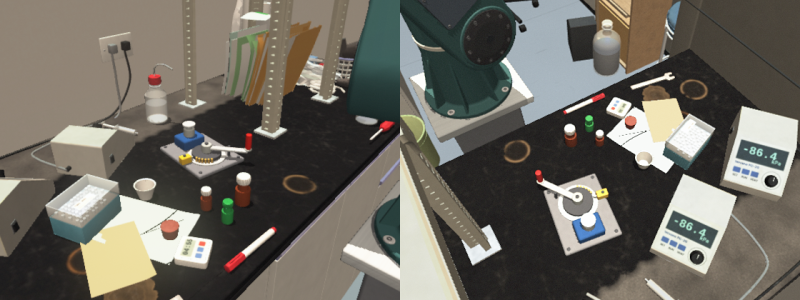

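```bash
python3 - <<'E'
from h import *
def down(psi): # tool y direction angle psi
    y=np.array([np.cos(psi),np.sin(psi),0]);z=np.array([0,0,-1.]);return np.stack([np.cross(y,z),y,z],1)
t=-.35
rows=[]
for z in(.2,.3,.4,.5,.6):
  for rr in(.25,.3,.35,.4,.43,.5,.6):
    for s in(np.pi/2,-np.pi/2):
        q=r.solve_ik(np.array([rr*np.cos(t),rr*np.sin(t),z]),down(t+s))
        if q is not None:
            q=np.array(q);rows.append((rr,z,*q)); print(rr,z,'+' if s>0 else '-',q.round(2))
D=np.array(rows);D=D[abs(D[:,5])<.1]
from scipy.optimize import least_squares
f=lambda p:np.r_[p[0]+p[1]*np.sin(D[:,3])+p[2]*np.sin(D[:,3]+D[:,4]+p[5])-D[:,0],p[3]+p[1]*np.cos(D[:,3])+p[2]*np.cos(D[:,3]+D[:,4]+p[5])-D[:,1]]
s=least_squares(f,[0,.5,.5,.1,0,0]);print(s.x,abs(s.fun).max())
E
```

```text
0.25 0.2 + [-0.44 -0.48  2.57 -0.    1.05 -1.66]
0.25 0.2 - [-0.44 -0.48  2.57 -0.    1.05  1.48]
0.3 0.2 + [-0.43 -0.33  2.49 -0.    0.98 -1.65]
0.3 0.2 - [-0.43 -0.33  2.49 -0.    0.98  1.49]
0.35 0.2 + [-0.42 -0.21  2.41 -0.    0.94 -1.64]
0.35 0.2 - [-0.42 -0.21  2.41 -0.    0.94  1.5 ]
0.4 0.2 + [-0.41 -0.1   2.32 -0.    0.92 -1.63]
0.4 0.2 - [-0.41 -0.1   2.32 -0.    0.92  1.51]
0.43 0.2 + [-0.4  -0.05  2.27 -0.    0.92 -1.63]
0.43 0.2 - [-0.4  -0.05  2.27 -0.    0.92  1.52]
0.5 0.2 + [-0.4   0.08  2.14 -0.    0.92 -1.62]
0.5 0.2 - [-0.4   0.08  2.14 -0.    0.92  1.52]
0.6 0.2 + [-0.39  0.24  1.95 -0.    0.95 -1.61]
0.6 0.2 - [-0.39  0.24  1.95 -0.    0.95  1.53]
0.25 0.3 + [-0.44 -0.63  2.46 -0.    1.31 -1.66]
0.25 0.3 - [-0.44 -0.63  2.46 -0.    1.31  1.48]
0.3 0.3 + [-0.43 -0.49  2.39 -0.    1.24 -1.65]
0.3 0.3 - [-0.43 -0.49  2.39 -0.    1.24  1.49]
0.35 0.3 + [-0.42 -0.36  2.32 -0.    1.19 -1.64]
0.35 0.3 - [-0.42 -0.36  2.32 -0.    1.19  1.5 ]
0.4 0.3 + [-0.41 -0.25  2.24 -0.    1.15 -1.63]
0.4 0.3 - [-0.41 -0.25  2.24 -0.    1.15  1.51]
0.43 0.3 + [-0.4  -0.19  2.19 -0. 
[... 1686 characters left out ...]
1.98 -0.    1.84  1.48]
0.3 0.6 + [-0.43 -0.58  1.93 -0.    1.79 -1.65]
0.3 0.6 - [-0.43 -0.58  1.93 -0.    1.79  1.49]
0.35 0.6 + [-0.42 -0.48  1.88 -0.    1.74 -1.64]
0.35 0.6 - [-0.42 -0.48  1.88 -0.    1.74  1.5 ]
0.4 0.6 + [-0.41 -0.38  1.82 -0.    1.7  -1.63]
0.4 0.6 - [-0.41 -0.38  1.82 -0.    1.7   1.51]
0.43 0.6 + [-0.4  -0.32  1.78 -0.    1.69 -1.63]
0.43 0.6 - [-0.4  -0.32  1.78 -0.    1.69  1.52]
0.5 0.6 + [-0.4  -0.19  1.68 -0.    1.66 -1.62]
0.5 0.6 - [-0.4  -0.19  1.68 -0.    1.66  1.52]
0.6 0.6 + [-0.39 -0.01  1.51 -0.    1.64 -1.61]
0.6 0.6 - [-0.39 -0.01  1.51 -0.    1.64  1.53]
[ 0.00060879  0.54992896  0.60512067  0.04991353 -0.34872973  0.06812503] 0.00016666396235132108
```

```bash
cat >> h.py <<'E'
def down(psi):
    y=np.array([np.cos(psi),np.sin(psi),0]);z=np.array([0,0,-1.]);return np.stack([np.cross(y,z),y,z],1)
def pol(rr,t,z): return np.array([rr*np.cos(t),rr*np.sin(t),z])
VIAL=np.array([.4275,.2393]);TAB=np.array([.644,.069])
E
python3 - <<'E'
from h import *
t0=-1.27
q=np.array(r.solve_ik(pol(.38,t0,.35),down(t0+np.pi/2))); print(q.round(2))
r.move_joints(q)
tv=np.arctan2(VIAL[1],VIAL[0])
up=np.r_[VIAL,.18];psi=tv+np.pi/2
qv=np.array(r.solve_ik(up,down(psi)));print(qv.round(2))
q2=q.copy();q2[0]=qv[0];q2[5]=qv[5]; print('clk',r.observe()['clock'])
r.move_joints(q2)
r.set_gripper(.055)
r.move_pose(up,down(psi))
o=r.observe();print(o['clock'],o['eef_pos'],o['contact_force'])
c=cam('wrist');save(c,'w1.png')
r.line_to(np.r_[VIAL,.011],vel=.12)
o=r.observe();print(o['clock'],o['eef_pos'],o['contact_force'])
r.set_gripper(.0);r.wait(.2)
o=r.observe();print(o['clock'],o['opening'],o['grasp_force'])
r.line_to(np.r_[VIAL,.17],vel=.15)
o=r.observe();print(o['clock'],o['opening'],o['grasp_force'],o['contact_force'])
c=cam('wrist');save(c,'w2.png');c=cam('side');save(c,'side2.png')
E
python3 -c "
import cv2,numpy as np
a=cv2.imread('pics/w2.png');b=cv2.imread('pics/side2.png')
cv2.imwrite('pics/both2.png',cv2.resize(np.hstack([a,b]),(800,300),interpolation=cv2.INTER_AREA))"
```

```text
[-1.33 -0.34  2.21 -0.    1.27 -1.63]
[ 0.46  0.09  2.17 -0.    0.88 -1.62]
clk 2.525
6.5833 [0.42759814 0.23935859 0.1808531 ] [ 0.22312665 -0.95659947 -0.20681298]
8.1917 [0.42788087 0.23948147 0.01154191] [0.1141313  0.01604662 0.06667375]
8.975 0.02348369341982386 30.012082336234016
10.1833 0.023708815602968034 29.99984262540238 [-0.54870306 -0.0274091  -0.53000159]
```

View pics/both2.png

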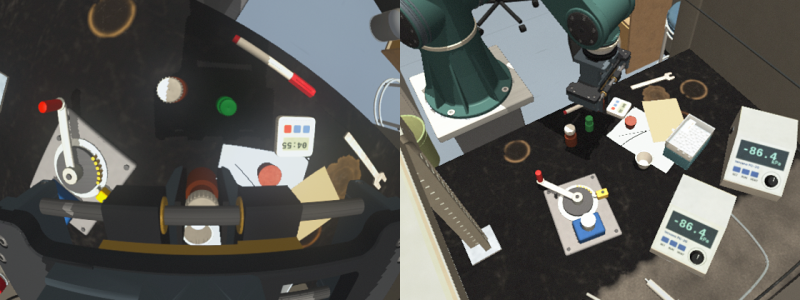

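The wrist half shows the vial held upright between the pads near (200,195), and nothing else has been moved. Next is placing it.

```bash
python3 - <<'E'
from h import *
t=np.arctan2(TAB[1],TAB[0]);R=down(t+np.pi/2)
r.move_pose(np.r_[TAB,.19],R)
r.line_to(np.r_[TAB,.097],vel=.12); r.wait(.2)
f0=r.observe()['contact_force'][2]
z=.097
while z>.083:
    z-=.0007; r.line_to(np.r_[TAB,z],vel=.02)
    o=r.observe(); 
    if o['contact_force'][2]-f0>1.5: break
print(o['clock'],z,o['eef_pos'],o['contact_force']-0)
r.set_gripper(.05)
p=o['eef_pos']
r.line_to(np.r_[TAB,.19],vel=.12)
o=r.observe();print(o['clock'],o['opening'])
q=o['joint_positions'].copy()
# clear the view: towards knob, high
A=TAB-.08*np.array([np.cos(-.187),np.sin(-.187)])
b=3.87-.187;K=A+.11*np.array([np.cos(b),np.sin(b)]);print(A,K)
r.move_pose(np.r_[K,.19],down(b+np.pi/2-np.pi))
print(r.observe()['clock'],r.observe()['joint_positions'].round(2))
for n in('scene','side','wrist'):
    c=cam(n);save(c,n+'3.png');np.savez(n+'.npz',**{k:c[k] for k in c})
E
python3 -c "
import cv2,numpy as np
a=cv2.imread('pics/scene3.png')[110:290,200:440];b=cv2.imread('pics/side3.png')[200:380,150:390]
cv2.imwrite('pics/both3.png',cv2.resize(np.hstack([a,b]),(800,300),interpolation=cv2.INTER_CUBIC))"
```

```text
15.475 0.08859999999999993 [0.64415917 0.06901968 0.0890201 ] [-1.78017651 -0.05348134  4.63833795]
17.05 0.04996138114074785
[0.56539469 0.08387296] [0.47112642 0.02718528]
17.7917 [ 0.01  0.05  2.2   0.    0.9  -2.1 ]
```

View pics/both3.png

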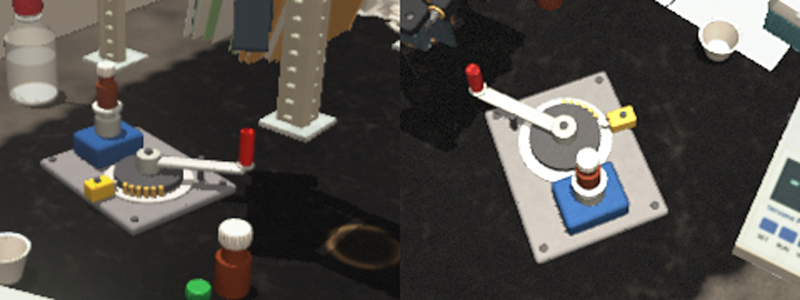

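View pics/wrist3.png

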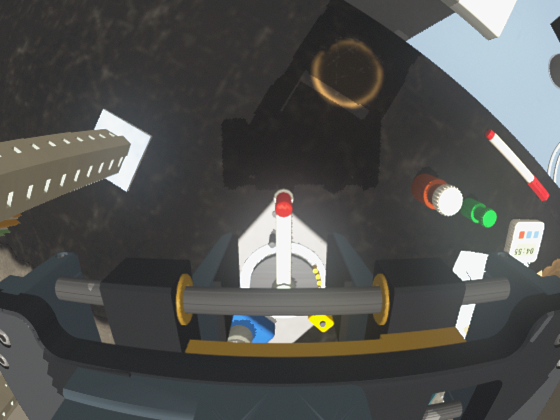

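The vial stands on the table (107,85 left crop; 588,172 right crop). In the wrist view the knob top is at (283,205) and the fingers straddle it. Now I'll check vial centring and knob alignment by numbers.

```bash
python3 - <<'E'
from h import *
from fit import circ
for n in('scene','side'):
    c=dict(np.load(n+'.npz'));X=cloud(c);I=c['img'].astype(int)
    near=(np.hypot(X[...,0]-.644,X[...,1]-.069)<.028)
    P=X[near&(X[...,2]>.119)&(X[...,2]<.14)];print(n,'cap',len(P),circ(P,.0105),(P.max(0)+P.min(0))/2)
    P=X[near&(X[...,2]>.084)&(X[...,2]<.116)];print(' body',len(P),circ(P,.0125))
c=dict(np.load('wrist.npz'));o=r.observe();K=c['K'];M=c['mount']
def proj(p):
    t=o['tcp_rot'].T@(p-o['eef_pos']);x=M[:3,:3].T@(t-M[:3,3]);th=np.arctan2(np.hypot(*x[:2]),x[2]);ph=np.arctan2(x[1],x[0])
    return K[0,2]+K[0,0]*th*np.cos(ph),K[1,2]+K[1,1]*th*np.sin(ph)
A=np.array([.5654,.0839]);b=3.87-.187
print('mount',M.round(3).tolist(),K[0])
I=c['img'].astype(int);red=(I[...,0]>130)&(I[...,1]<60)&(I[...,2]<70);red[:,:260]=0;red[:,310:]=0;red[:180]=0;red[230:]=0
v,u=np.where(red);print('red cols',u.min(),u.max(),'rows',v.min(),v.max())
for rad in(.102,.11,.118):
  for z in(.087,.06): print(rad,z,np.round(proj(np.r_[A+rad*np.array([np.cos(b),np.sin(b)]),z]),1))
print('tab proj',proj(np.r_[.644,.069,.13]))
E
```

```text
scene cap 98 (array([0.64436208, 0.0691126 ]), np.float64(0.002263967350664773)) [0.64335718 0.0699648  0.12576856]
 body 190 (array([0.6452451, 0.0680246]), np.float64(0.0019216357119623201))
side cap 168 (array([0.64385311, 0.06919434]), np.float64(0.0026651749877730155)) [0.64459672 0.06875025 0.12626673]
 body 147 (array([0.64281238, 0.06960035]), np.float64(0.0015460940989746885))
mount [[0.001, -0.961, -0.277, 0.078], [1.0, 0.001, 0.001, 0.0], [-0.001, -0.277, 0.961, -0.171], [0.0, 0.0, 0.0, 1.0]] [325.1922621    0.         282.18327012]Traceback (most recent call last):
  File "<stdin>", line 15, in <module>
    return umr_minimum(a, axis, None, out, keepdims, initial, where)
ValueError: zero-size array to reduction operation minimum which has no identity
```

```bash
cat >> h.py <<'E'
AX=np.array([.5654,.0839]);B0=3.87-.187
def ang(p): return B0-np.unwrap([B0,np.arctan2(p[1]-AX[1],p[0]-AX[0])])[1]
def swing(s,vel=.03,z=.052):
    b=B0-s;r.line_to(np.r_[AX+.11*np.array([np.cos(b),np.sin(b)]),z],vel=vel,rotation=down(b+np.pi/2-np.pi))
def meas(f0):
    o=r.observe();b=B0-ang(o['eef_pos']);tc=np.array([np.sin(b),-np.cos(b)]);rd=np.array([np.cos(b),np.sin(b)])
    f=(o['contact_force']-f0)[:2];return o['clock'],ang(o['eef_pos']),-f@tc,f@rd,np.hypot(*(o['eef_pos'][:2]-AX))
E
python3 - <<'E'
from h import *
swing(0,vel=.1)
r.wait(.3);f0=r.observe()['contact_force'];np.save('f0.npy',f0)
r.set_gripper(0);r.wait(.2)
o=r.observe();print(o['clock'],o['opening'],o['grasp_force'],f0.round(2),np.round(meas(f0),3))
L=[]
for s in np.arange(.02,.701,.02):
    swing(s);L.append((s,)+tuple(meas(f0)))
    if L[-1][3]>25: print('high');break
L=np.array(L);np.save('L.npy',L)
for a in L: print(a.round(3))
E
```

```text
20.6 0.015242667748714292 29.999718368053436 [-0.86 -0.04  0.37] [ 2.060e+01  1.000e-03 -2.589e+00 -2.016e+00  1.100e-01]
[2.000e-02 2.085e+01 1.700e-02 5.627e+00 4.370e-01 1.100e-01]
[ 0.04  21.1    0.037  6.053  1.303  0.11 ]
[ 0.06  21.35   0.058  5.202  1.863  0.11 ]
[ 0.08  21.6    0.078  5.242  1.419  0.11 ]
[ 0.1   21.85   0.098  5.574  1.078  0.11 ]
[ 0.12  22.1    0.119  4.79   1.267  0.11 ]
[ 0.14  22.35   0.139  5.659  0.392  0.11 ]
[ 0.16  22.6    0.159  5.99   1.177  0.11 ]
[ 0.18  22.85   0.179  4.938  1.77   0.11 ]
[ 0.2   23.1    0.199  5.371  1.558  0.11 ]
[ 0.22  23.35   0.219  4.515  1.434  0.11 ]
[ 0.24  23.6    0.238  8.526  1.206  0.11 ]
[ 0.26  23.85   0.258  7.495  0.779  0.11 ]
[ 0.28  24.1    0.278  6.558  0.143  0.11 ]
[ 0.3   24.35   0.299  5.467  0.832  0.11 ]
[ 0.32  24.6    0.319  5.804  1.523  0.11 ]
[ 0.34  24.85   0.339  5.556  1.336  0.11 ]
[ 0.36  25.1    0.36   3.514  0.813  0.11 ]
[ 0.38  25.35   0.38   3.59   2.197  0.11 ]
[ 0.4   25.6    0.4    3.24   2.401  0.11 ]
[ 0.42  25.85   0.419  4.985  1.526  0.11 ]
[ 0.44  26.1    0.438  7.012  0.831  0.11 ]
[ 0.46  26.35   0.458  7.672  0.279  0.11 ]
[ 0.48  26.6    0.478  5.04   1.624  0.11 ]
[ 0.5   26.85   0.499  5.232  1.456  0.11 ]
[ 0.52  27.1    0.519  5.77   1.059  0.11 ]
[ 0.54  27.35   0.539  4.49   0.082  0.11 ]
[ 0.56  27.6    0.559  3.955  1.342  0.11 ]
[ 0.58  27.85   0.58   2.746  1.186  0.11 ]
[ 0.6   28.1    0.6    2.835  1.916  0.11 ]
[ 0.62  28.35   0.619  4.702  1.838  0.11 ]
[ 0.64  28.6    0.637  8.82   1.114  0.11 ]
[ 0.66  28.85   0.658  6.878  1.427  0.11 ]
[ 0.68  29.1    0.678  6.823  1.16   0.11 ]
[ 0.7   29.35   0.698  5.84   1.701  0.11 ]
```

Force steps up at about 0.23, 0.43 and 0.63 rad, so the crests (clicks) lie near 0.33, 0.53 and 0.73, and the third notch should be near 0.83. I'll go on in finer steps.

```bash
python3 - <<'E'
from h import *
f0=np.load('f0.npy')
for s in list(np.arange(.715,.806,.015))+list(np.arange(.81,.8351,.005)):
    swing(s)
    r.wait(.15);m=[meas(f0)]
    for _ in range(3): r.wait(.05);m.append(meas(f0))
    m=np.array(m);F=m[:,2].mean()
    print(round(s,3),m[-1].round(3),round(F,2))
    if s>.806 and F>5.0: break
for n in('scene','side'):
    c=cam(n);save(c,n+'4.png')
    for l in('third_notch','roller_mid'):
        for d in r.spot_in(l,n)[:2]: print(n,l,np.round(d['centre'],1),round(d['confidence'],2),px2w(c,*d['centre'],z=.021).round(4))
E
python3 -c "
import cv2,numpy as np
a=cv2.imread('pics/scene4.png')[130:250,220:380];b=cv2.imread('pics/side4.png')[220:340,180:340]
cv2.imwrite('pics/both4.png',cv2.resize(np.hstack([a,b]),(800,300),interpolation=cv2.INTER_CUBIC))"
```

```text
0.715 [29.9    0.713  5.324  0.881  0.11 ] 5.21
0.73 [30.45   0.728  4.702  0.905  0.11 ] 4.76
0.745 [31.     0.743  4.224  1.308  0.11 ] 4.65
0.76 [31.55   0.759  3.399  1.667  0.11 ] 4.38
0.775 [32.1    0.774  4.05   1.886  0.11 ] 3.83
0.79 [32.65   0.789  3.648  3.399  0.11 ] 3.38
0.805 [33.2    0.804  2.099  2.64   0.11 ] 2.69
0.81 [33.75   0.809  3.196  2.675  0.11 ] 3.66
0.815 [34.3    0.814  4.642  3.249  0.11 ] 4.51
0.82 [34.85   0.818  5.853  1.397  0.11 ] 5.96
scene third_notch [287.7 212.9] 0.87 [0.5698 0.0816 0.021 ]
scene roller_mid [265.9 151.2] 0.74 [ 0.8114 -0.1081  0.021 ]
scene roller_mid [268.8 224.1] 0.64 [0.5681 0.136  0.021 ]
side third_notch [239.4 278.2] 0.92 [0.5495 0.0744 0.021 ]
side third_notch [248.5 296.9] 0.3 [0.5911 0.0695 0.021 ]
side roller_mid [252.4 263.2] 0.85 [0.5354 0.1111 0.021 ]
```

View pics/both4.png

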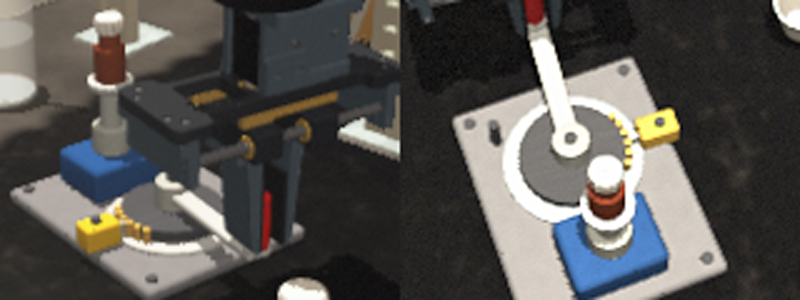

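```bash
python3 -c "
import cv2
b=cv2.imread('pics/side4.png')[250:300,235:300]
cv2.imwrite('pics/z4.png',cv2.resize(b,None,fx=11,fy=11,interpolation=cv2.INTER_CUBIC))"
```

```text
(no output)
```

View pics/z4.png

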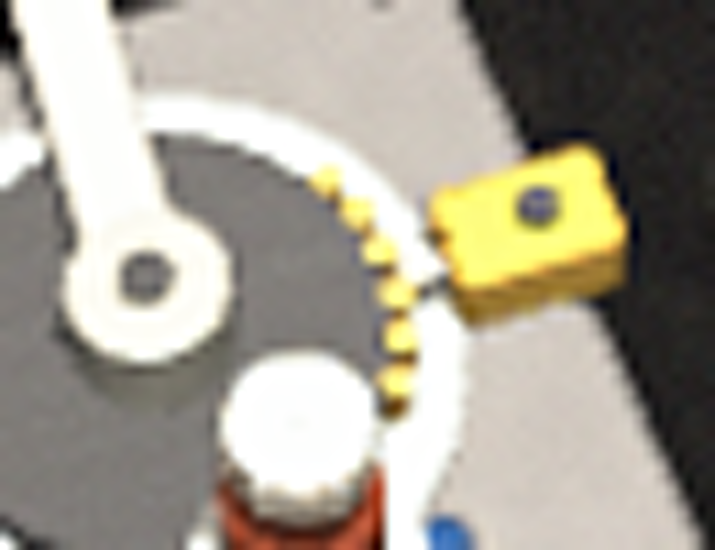

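```bash
python3 - <<'E'
from h import *
c=dict(np.load('side.npz'));s=dict(np.load('scene.npz'))
f=lambda u,v:(235+u/11-.5+.045,250+v/11-.5+.045)
def rep(n,p): d=p[:2]-AX;print(n,p.round(4),'ang %.3f rad r %.4f'%(np.arctan2(d[1],d[0]),np.hypot(*d)))
for z in(.024,.03):
  for i,(u,v) in enumerate([(396,382),(402,335),(398,290),(380,250),(357,213),(327,183)]): rep((i+1,z),px2w(c,*f(u,v),z=z))
for u,v in[(540,205),(433,192),(590,150),(628,225),(470,275)]: rep('block top',px2w(c,*f(u,v),z=.034))
rep('rollertip',px2w(c,*f(432,287),z=.024))
E
```

```text
(1, 0.024) [0.5925 0.1162 0.024 ] ang 0.872 rad r 0.0422
(2, 0.024) [0.5857 0.1216 0.024 ] ang 1.078 rad r 0.0429
(3, 0.024) [0.5782 0.1255 0.024 ] ang 1.273 rad r 0.0436
(4, 0.024) [0.5701 0.127  0.024 ] ang 1.462 rad r 0.0433
(5, 0.024) [0.562  0.1274 0.024 ] ang 1.649 rad r 0.0436
(6, 0.024) [0.5543 0.126  0.024 ] ang 1.828 rad r 0.0436
(1, 0.03) [0.595  0.1147 0.03  ] ang 0.806 rad r 0.0427
(2, 0.03) [0.5882 0.1202 0.03  ] ang 1.010 rad r 0.0428
(3, 0.03) [0.5807 0.124  0.03  ] ang 1.206 rad r 0.0430
(4, 0.03) [0.5727 0.1254 0.03  ] ang 1.396 rad r 0.0422
(5, 0.03) [0.5647 0.1258 0.03  ] ang 1.588 rad r 0.0419
(6, 0.03) [0.5571 0.1245 0.03  ] ang 1.773 rad r 0.0415
block top [0.5818 0.1518 0.034 ] ang 1.333 rad r 0.0698
block top [0.57   0.1378 0.034 ] ang 1.486 rad r 0.0541
block top [0.5776 0.1647 0.034 ] ang 1.421 rad r 0.0817
block top [0.593  0.1623 0.034 ] ang 1.232 rad r 0.0831
block top [0.5866 0.1347 0.034 ] ang 1.176 rad r 0.0551
rollertip [0.5808 0.1307 0.024 ] ang 1.253 rad r 0.0493
```

The picture confirms it: the block centre is at 1.33 rad, and the gap between teeth 3 and 4 is at about 1.30–1.37 rad depending on tooth height. The roller is in the third notch.

```bash
python3 - <<'E'
from h import *
print(np.round(meas(np.load('f0.npy')),3),r.observe()['grasp_force']);print(r.close_job())
E
```

```text
[35.15   0.818  5.031  2.646  0.11 ] 30.00270277261734
the job is handed in; nothing more can be done
None
```

Job handed in at about 35 s: the amber vial stands centred on the lift table, and the arm still holds the lever in the notch after the third click; the crucible and stopper were not touched.

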